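Tap a test panel home against the hidden stop of a panel reader

ROBOT

A 6-joint arm with a two-finger parallel gripper is mounted at the origin on a cart in front of the work surface, level with it; the furniture and walls round the work are solid. World frame = base frame: x ahead of the robot, y to its left, z up, the work surface at z = 0. Lengths are in m, angles in rad, forces in N, time in s.
With the tool pointing down it reaches from about 0.3 to 0.875 m from the base axis. Payload 6.4 kg.
Tool frame: the origin (TCP) lies midway between the tips of the shut fingers; the grasp point (between the pads) lies ctrl.grip_depth behind it (ctrl.grip_depth is the distance from the TCP to the grasp point, in m); x points along the fingers, y is the direction in which the jaws open and shut, and the axes are right-handed (so a half turn about x gives the same grasp; the last joint's range is limited). The gripper opens to 85 mm and grips with 20 to 120 N. Pads are 22 mm wide; open, the fingers measure 114 mm over their backs; the gripper's body (76 mm by 85 mm) begins 54 mm behind the grasp point. The pads swing forward as they close: fully open they stand 13 mm farther back than shut.
Start: joints at [0.938, 0.181, 1.607, -0, 1.354, -0.206], TCP at [0.238, 0.523, 0.231] pointing down, gripper open.
Joint ranges: [-2.99, 2.99], [-0.89, 2.07], [0.3, 2.58], [-1.14, 4.28], [0, 2.63], [-3.12, 3.12]. Speed limits (rad/s): [2.57, 2.57, 3.01, 3.14, 3.14, 3.14].

INTERFACE

Orientations are given as a unit quaternion [w, x, y, z].
In Python, from bench import ctrl gives the robot as it stands.
- The arm moves only by the tool carry_out, never from a script. Its argument "motion" is one flat list of numbers, 7 for each row, row after row: the turn, a rotation vector about the tool's x, y, z in degrees, then the shift along the tool's x, y, z in m, then the gripper's target within -1 to 1 (shut at 1, half-way at 0, fully open at -1). A call has 1 to 10 rows; each row shifts and turns the pose as measured when the row begins, along the tool's axes as they then stand; what a row does not reach is not made up. A row lasts 1/10 s, in which the tool goes at most 50 mm and 8.59 degrees, less where a joint would pass 70% of its speed; a pose out of reach is approached as far as the arm can. A call with a gripper value outside its range is refused whole. The fingers move at their own pace and stop on an object; the grip force is fixed at half the most. Time passes only in rows, so rows that do not move let the fingers close. It gives the time, the measured TCP pose, the force and the opening at its end, in the units of the state.
- ctrl.get_obs(): the state, without advancing time (a new reading comes with each control period).
- ctrl.camera(name): name is "side" or "top"; returns the picture (400x640x3 uint8, blue, green, red); there is no depth.
- ctrl.camera_params(name): a dict with "mtx" (3x3 intrinsics, pixels), "pose" (4x4, takes a point from camera to world coordinates). Camera axes: x right, y down, z forward; pixel columns grow to the right and rows downward; lengths in m; the calibration is good to about 2 mm. A picture is of the moment at which its call begins. camera_params takes no time and is no camera call.
- ctrl.hand_in(): hands the job in, once; it reports no verdict.
Trained networks look in the newest picture that a camera, given by its name, has taken for a name from the list of things; names that differ only in an ending like _2 or _b are one class to them, and where a whole thing is asked for, a point or a joint stands for the part that bears it (a point fixed in the world has none). Each returns a list of dicts, best first, with "conf" (0 to 1); they miss things now and then, are a little off and sometimes report something else, mostly with a low value. They report only what shows in the picture. A call takes as long as a camera call. They do not tell look-alikes from the thing itself.
- ctrl.boxes_of(camera, thing): "point" ([x, y, z] in m, in the coordinates of the camera as it stood for that picture, good to about 4 mm: the middle of the surface that is visible of it).
- ctrl.trace(camera, thing): "pixels" (400x640 bool, what is visible of it).
- ctrl.landmark_of(camera, thing): "point" ([x, y, z] in m, in the coordinates of the camera as it stood for that picture, good to about 4 mm: a listed point, or the origin of a listed thing).
The state is a dict: "time_s": time; "q": joint angles; "dq": joint speeds; "joint_efforts": joint torques, N m; "eef_pos": TCP position; "eef_rot": TCP orientation; "wrist_force": force on the tool from outside, world axes, zero at the start; "torque": the same for the moment, N m; "opening": opening from 0.0 (shut) to 1.0 (fully open).
Only numpy, scipy, OpenCV 4.12 (cv2) and the standard library are available. Lean on these libraries where they do the work, as an engineer would, in place of code of your own. Each camera call takes 0.05 s, during which the arm holds its last target. There are 200 camera calls.

TASK

Take the wooden stir stick and with its end tap the brown test panel, bit by bit, into the slot of the white panel reader until it is fully home against the stop inside; the stop cannot be seen and is only lightly clamped, so feel for it and never bear hard on it, and keep the gripper's fingers off the coated panel. Then slide the reader's black light shutter fully shut across the mouth, and leave the stick lying flat on the bench, not touching the reader. Leave the other things on the bench where they are.

Things in the scene. Friction and masses are not known exactly. Their poses are not given: they have to be found in the camera images.
- reader: White bench instrument for coated test panels, fixed to the bench. Origin on the bench under the middle of its mouth's front edge; x runs inward (the way a panel goes), y to the left, z up. The housing spans x -3 to 200, y -160 to 60; it is 60 high as far as x = 15, then slopes up to 94 at x = 60 and behind; a round head on it reaches 123.
- mouth (a point): Middle of the lower edge of the reader's slot, 12 above the bench: the slot is 75 wide, 22 high, its flat floor 12 above the bench. In front of it the floor goes on as a loading plate, 50 long and 94 wide, with a side rail along each edge (74 apart at least, tops 20 above the bench).
- backstop: Hidden guide bar inside the reader that carries the stop; same origin and axes as the reader, so it does not show where the stop is set. Home, a panel's rear end lies 12 to 30 inside the mouth, different each time. A sprung pin stands 4 out of the hard stop face and yields at 0.3 to 0.7 N. The stop is lightly clamped: over about 15 N shifts it.
- panel: Brown coated steel test panel, 70 x 130 x 10, about 0.6 kg, lying flat in the guides, its front in the slot and the last 15 to 40 of its length still outside. Origin: middle of its underside; its y axis is its length and points into the slot, z up. It slides with about 2.5 to 5 N of friction. Push the middle of its rear end face (10 high).
- stick: Wooden stir stick, a straight flat bar 201 long, 20 wide, 8 thick, 20 g, one end painted, lying flat on the bench to the left in front of the reader. Origin: middle of its underside; y along its length (ends at -100 and 100), x across, z up through its thickness. Either end will do for pushing.
- shutter (a joint): Black light shutter, a plate 88 wide, 37 high, that slides along the reader's y in a track at the mouth: 0 = open, parked right of the mouth; 0.100 m = fully shut, at its end. It stays where it is left; about 1.5 N moves it. A panel that still sticks out blocks it.
- shutter_knob (a point): Middle of the shutter's black round knob, 18 across, 22 long, lying level and pointing out of the front, 40 above the bench and 18 in front of the mouth. Shutting carries it towards the reader's +y to the middle of the mouth.
- spare_panels: Stack of three dark test panels, 77 x 107 x 9; bystander, origin middle of its underside.
- tin: Closed paint sample tin, 67 across, 73 high; bystander, origin middle of its underside.
- block: Dark foam sanding block, 63 x 110 x 22; bystander, origin middle of its underside.
- dip_cup: Steel flow cup with a wire handle, 57 across, 143 high over the handle; bystander, origin middle of its underside.
- cap: Spray gun air cap, brass ring with two white horns, 30 across, 24 high; bystander, origin middle of its underside.
Mind the look-alikes: they are no part of the job. There is more than one size of the panel; the job needs the largest.

How it is judged:
On the way, in this order (a step that is already met when the one before it is completed fails the run):
1. pushed by the stick, the panel meets the stop face (contact force between panel and backstop above 1.5 N and contact force between stick and panel above 1 N), for 0.02 s.
2. the shutter is fully shut (value of joint shutter above 0.096 m), for 0.1 s.
At the end, for the whole second after the job is handed in: The panel rests home: it holds the stop's sprung pin pressed in at least halfway (within 2 mm of the stop face); the shutter is shut to within 4 mm of its end; the stick lies flat and still on the bench, not touching the reader (contact force between panel and backstop above 0.5 N and value of joint shutter above 0.096 m and height (world z) of stick below 0.012 m and linear speed of stick below 0.01 m/s and contact force between stick and reader below 0.05 N).
It fails at once if more than 15 N between the panel and the stop (contact force between panel and backstop above 15 N).
It fails at once if the fingers touch the panel (contact force between the fingers and panel above 0.3 N).
It fails at once if one of the other things on the bench is moved more than 15 mm (distance of any of spare_panels, tin, block, dip_cup, cap from where it was at the start of the episode above 0.015 m).
It also fails if it takes over 72 s, if anything falls off the work surface, if the arm or the gripper's body presses on something with over 40 N, if the wrist force passes 120 N, or if a joint passes its speed limit or range.

## Working session

There is one attempt and no reset: what is moved stays moved. The work goes in short steps, Python scripts to look and compute and a tool call to move; the robot and the scene stay as the last step left them, time stands still between calls to the robot, and variables do not carry over. Pictures are saved under pics/ and viewed, about 8 in all and at most 12, crops included, and the job is handed in when it is done.

Besides the shell and the picture viewer there is one more tool, called after "Call:" as name(argument=value, ...) on one line, values as JSON. carry_out: Moves the arm, as the interface text tells. Its arguments: {"type":"object","properties":{"motion":{"type":"array"}},"required":["motion"]}

```bash
mkdir -p pics; ls; cat > h.py <<'E'
import numpy as np, cv2
from bench import ctrl
from scipy.spatial.transform import Rotation as R
def w(cam,p):
    T=np.array(ctrl.camera_params(cam)["pose"]); return T[:3,:3]@np.array(p)+T[:3,3]
def ray(cam,u,v,z):
    P=ctrl.camera_params(cam);T=np.array(P["pose"]);d=T[:3,:3]@np.linalg.inv(np.array(P["mtx"]))@np.array([u,v,1.])
    return T[:3,3]+d*(z-T[2,3])/d[2]
def proj(cam,p):
    P=ctrl.camera_params(cam);T=np.array(P["pose"]);c=T[:3,:3].T@(np.array(p)-T[:3,3]);q=np.array(P["mtx"])@c
    return q[:2]/q[2]
def rot():
    q=ctrl.get_obs()["eef_rot"]; return R.from_quat([q[1],q[2],q[3],q[0]])
E
python3 - <<'E'
from h import *
np.set_printoptions(precision=3,suppress=True)
for c in("top","side"):
    cv2.imwrite(f"pics/{c}0.png",ctrl.camera(c)); print(c,np.array(ctrl.camera_params(c)["pose"]))
    for t in["reader","mouth","panel","stick","shutter_knob","spare_panels","tin","block","dip_cup","cap"]:
        for d in ctrl.landmark_of(c,t)[:3]: print(t,w(c,d["point"]),round(d["conf"],2))
o=ctrl.get_obs();print(o["time_s"],o["eef_pos"],o["eef_rot"],rot().as_matrix(),ctrl.grip_depth,o["wrist_force"])
E
```

```text
pics
top [[ 0.006 -0.989  0.145  0.385]
 [-1.    -0.007 -0.008  0.016]
 [ 0.009 -0.145 -0.989  1.265]
 [ 0.     0.     0.     1.   ]]
reader [ 0.577 -0.044  0.002] 0.69
mouth [ 0.58  -0.036  0.013] 0.68
mouth [0.534 0.332 0.001] 0.62
panel [ 0.429 -0.133  0.004] 0.8
panel [ 0.627  0.112 -0.003] 0.72
panel [ 0.602 -0.045  0.009] 0.66
stick [ 0.472  0.222 -0.   ] 0.59
shutter_knob [ 0.547 -0.123  0.045] 0.54
spare_panels [ 0.441 -0.292 -0.001] 0.72
spare_panels [ 0.458  0.403 -0.002] 0.62
tin [ 0.573 -0.344 -0.002] 0.62
tin [ 0.443 -0.295 -0.001] 0.51
tin [ 0.671 -0.365  0.005] 0.19
block [ 0.438 -0.294 -0.002] 0.78
dip_cup [ 0.671 -0.367  0.002] 0.95
dip_cup [ 0.473  0.223 -0.002] 0.6
cap [0.533 0.332 0.003] 0.67
side [[-0.988 -0.08   0.136  0.365]
 [-0.156  0.606 -0.78   1.071]
 [-0.02  -0.791 -0.611  0.864]
 [ 0.     0.     0.     1.   ]]
reader [ 0.575 -0.037  0.001] 0.95
mouth [ 0.574 -0.038  0.014] 0.61
panel [ 0.603 -0.044  0.014] 0.81
panel [ 0.428 -0.131  0.001] 0.7
panel [ 0.627  0.123 -0.001] 0.61
stick [0.468 0.226 0.003] 0.81
shutter_knob [ 0.544 -0.123  0.042] 0.56
spare_panels [0.456 0.41  0.001] 0.83
tin [ 0.569 -0.344 -0.   ] 0.69
block [ 0.434 -0.288  0.002] 0.69
dip_cup [ 0.668 -0.363  0.001] 0.57
cap [ 0.571 -0.036  0.001] 0.71
cap [ 0.529  0.333 -0.001] 0.53
1.1 [0.238 0.523 0.231] [ 0.691  0.15   0.691 -0.15 ] [[ 0.     0.414  0.91 ]
 [ 0.     0.91  -0.414]
 [-1.     0.     0.   ]] 0.0187 [ 0.986 -0.278 -0.839]
```

View pics/top0.png

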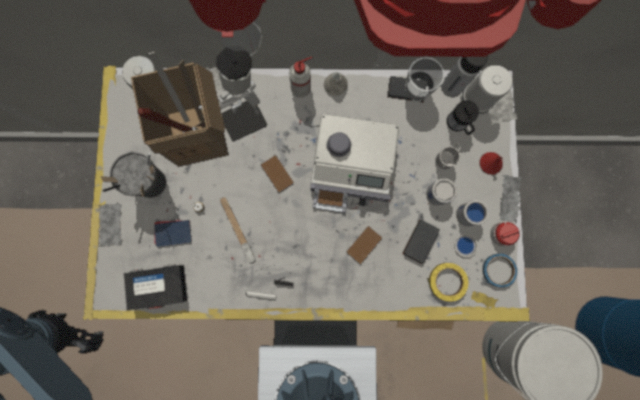

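View pics/side0.png

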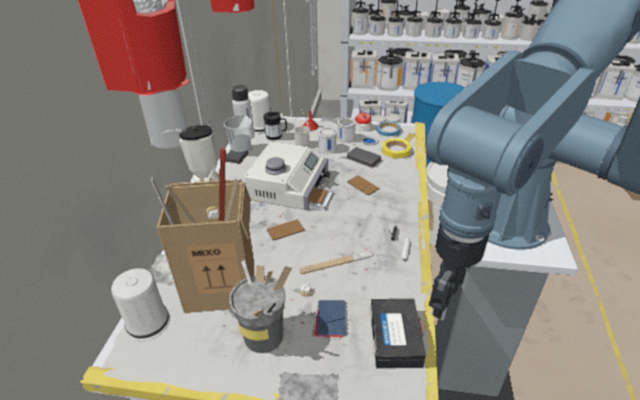

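```bash
cat > m.py <<'E'
from h import *
from scipy.optimize import minimize
np.set_printoptions(precision=4,suppress=True)
im={}
for c in("top","side"): im[c]=ctrl.camera(c)
M={}
for c in("top","side"):
    for t in("reader","stick","panel"):
        for i,d in enumerate(ctrl.trace(c,t)[:3]):
            m=d["pixels"]; v,u=np.nonzero(m); print(c,t,round(d["conf"],2),len(u),u.min(),u.max(),v.min(),v.max())
            if i==0: M[c,t]=m
            if t=="stick" and i==0:
                P=np.array([ray(c,a,b,.008)[:2] for a,b in zip(u,v)]).astype(np.float32)
                r=cv2.minAreaRect(P*1000); k=P.mean(0); U,S,V=np.linalg.svd(P-k); s=(P-k)@V[0]; print("stick",r,k,V[0],s.min(),s.max(), k+V[0]*(s.min()+s.max())/2)
np.savez("masks.npz",**{f"{a}_{b}":v for (a,b),v in M.items()})
# silhouette fit of housing
prof=[(-.003,0),(-.003,.06),(.015,.06),(.06,.094),(.2,.094),(.2,0)]
pts=np.array([(x,y,z) for x,z in prof for y in(-.16,.06)])
def sil(c,p):
    C,S=np.cos(p[2]),np.sin(p[2]); Q=pts.copy(); Q[:,0]=p[0]+C*pts[:,0]-S*pts[:,1]; Q[:,1]=p[1]+S*pts[:,0]+C*pts[:,1]
    a=[np.array([proj(c,q) for q in Q])]
    i=np.zeros((1600,2560),np.uint8); h=cv2.convexHull(((a[0]+.5)*4).astype(np.int32)); cv2.fillPoly(i,[h],1); return i
big={c:cv2.resize(M[c,"reader"].astype(np.uint8),(2560,1600),interpolation=cv2.INTER_NEAREST) for c in("top","side")}
for cs in(("top",),("side",),("top","side")):
    f=lambda p:sum((sil(c,p)!=big[c]).sum()/big[c].sum() for c in cs)
    r=minimize(f,[.577,-.04,0.],method="Nelder-Mead",options=dict(initial_simplex=[[.577,-.04,0],[.59,-.04,0],[.577,-.03,0],[.577,-.04,.1]],maxiter=80)); print(cs,r.x,r.fun)
p=r.x
def W(x,y,z): C,S=np.cos(p[2]),np.sin(p[2]); return [p[0]+C*x-S*y,p[1]+S*x+C*y,z]
for c,(u0,v0) in {"top":(280,100),"side":(230,130)}.items():
    k=cv2.resize(im[c][v0:v0+120,u0:u0+130],None,fx=5,fy=5,interpolation=cv2.INTER_CUBIC)
    def L(a,b,col=(0,255,0)):
        q=[tuple(int(t) for t in ((proj(c,W(*e))-[u0,v0])+.5)*5) for e in(a,b)]; cv2.line(k,*q,col,1)
    for (x,z),(x2,z2) in zip(prof,prof[1:]):
        for y in(-.16,.06): L((x,y,z),(x2,y,z2))
        L((x,-.16,z),(x,.06,z))
    for y in(-.047,.047): L((-.05,y,.02),(0,y,.02),(0,0,255))
    L((-.05,-.047,.012),(-.05,.047,.012),(0,0,255))
    cv2.imwrite(f"pics/{c}_fit.png",k)
cv2.imwrite("pics/fit.png",cv2.resize(np.hstack([cv2.imread("pics/top_fit.png"),cv2.imread("pics/side_fit.png")]),(800,370)))
E
python3 m.py
```

```text
top reader 0.76 6466 310 398 115 211
top stick 0.65 513 219 253 197 261
stick ((470.3343811035156, 223.56246948242188), (200.13973999023438, 25.01058578491211), 28.122467041015625) [0.4726 0.2258] [-0.8914 -0.4531] -0.096983455 0.103163905 [0.4699 0.2244]
top panel 0.78 678 346 381 226 263
top panel 0.77 357 317 343 190 206
side reader 0.67 4251 245 332 142 210
side stick 0.86 485 300 370 252 273
stick ((467.17352294921875, 231.71878051757812), (194.77952575683594, 25.661970138549805), 27.50436019897461) [0.4709 0.2338] [0.8891 0.4578] -0.10165001 0.09314226 [0.4671 0.2318]
side panel 0.85 320 348 378 176 195
side panel 0.63 244 308 327 188 203
side panel 0.62 472 267 304 220 240
('top',) [ 0.5715 -0.039  -0.1162] 0.09441695020105166
('side',) [ 0.5693 -0.0411 -0.1283] 0.13748235709244883Traceback (most recent call last):
  File "m.py", line 26, in <module>
    r=minimize(f,[.577,-.04,0.],method="Nelder-Mead",options=dict(initial_simplex=[[.577,-.04,0],[.59,-.04,0],[.577,-.03,0],[.577,-.04,.1]],maxiter=80)); print(cs,r.x,r.fun)
    res = _minimize_neldermead(fun, x0, args, callback, bounds=bounds,
                               **options)
    fxr = func(xr)
    fx = function(np.copy(x), *(wrapper_args + args))
  File "m.py", line 25, in <lambda>
    f=lambda p:sum((sil(c,p)!=big[c]).sum()/big[c].sum() for c in cs)
               ~~~^^^^^^^^^^^^^^^^^^^^^^^^^^^^^^^^^^^^^^^^^^^^^^^^^^^
  File "m.py", line 25, in <genexpr>
    f=lambda p:sum((sil(c,p)!=big[c]).sum()/big[c].sum() for c in cs)
                    ~~~^^^^^
  File "m.py", line 21, in sil
    a=[np.array([proj(c,q) for q in Q])]
                 ~~~~^^^^^
  File "h.py", line 10, in proj
    P=ctrl.camera_params(cam);T=np.array(P["pose"]);c=T[:3,:3].T@(np.array(p)-T[:3,3]);q=np.array(P["mtx"])@c
ValueError: time passes only in moves, steps and waits
```

```bash
python3 - <<'E'
s=open("h.py").read()
s=s.replace("def w(","_C={}\ndef cp(c):\n    if c not in _C: _C[c]=ctrl.camera_params(c)\n    return _C[c]\ndef w(",1).replace("P=ctrl.camera_params(cam)","P=cp(cam)").replace("np.array(ctrl.camera_params(cam)","np.array(cp(cam)")
open("h.py","w").write(s)
m=open("m.py").read()
m=m.replace("    a=[np.array([proj(c,q) for q in Q])]\n    i=np.zeros((1600,2560),np.uint8); h=cv2.convexHull(((a[0]+.5)*4).astype(np.int32)); cv2.fillPoly(i,[h],1); return i",
"""    i=np.zeros((1600,2560),np.uint8)
    for B in (pts,plate,shut):
        Q=B.copy(); Q[:,0]=p[0]+C*B[:,0]-S*B[:,1]; Q[:,1]=p[1]+S*B[:,0]+C*B[:,1]
        cv2.fillConvexPoly(i,cv2.convexHull(((np.array([proj(c,q) for q in Q])+.5)*4).astype(np.int32)),1)
    return i""").replace("def sil","""plate=np.array([(x,y,z) for x in(-.05,0) for y in(-.047,.047) for z in(0,.02)])
shut=np.array([(x,y,z) for x in(-.008,0) for y in(-.144,-.056) for z in(.012,.049)])
def sil""").replace('for cs in((','for cs in(("top","side"),(').replace(',("top","side")):','):').replace("    r=min","    r=min",1)
m=m.replace('print(cs,r.x,r.fun)','print(cs,r.x,r.fun); best=r.x if len(cs)==2 else best').replace("p=r.x\ndef","p=best\ndef")
open("m.py","w").write(m)
E
python3 m.py
```

```text
top reader 0.89 6461 310 398 115 211
top stick 0.87 534 220 254 197 262
stick ((468.7620849609375, 223.82684326171875), (200.1278839111328, 22.03347396850586), 26.914091110229492) [0.4676 0.2231] [-0.8933 -0.4494] -0.10142464 0.098728314 [0.4688 0.2237]
top panel 0.86 640 261 292 156 191
top panel 0.79 357 318 343 190 205
top panel 0.64 649 347 381 227 262
side reader 0.96 4281 245 332 143 210
side panel 0.89 446 267 304 220 240
side panel 0.67 331 348 378 176 194
side panel 0.5 225 309 326 188 203
('top', 'side') [ 0.573  -0.0392 -0.1371] 0.23894731749163878
('top',) [ 0.5737 -0.0386 -0.1252] 0.10272210184182015
('side',) [ 0.5715 -0.0408 -0.1253] 0.13227049754730202
```

View pics/fit.png

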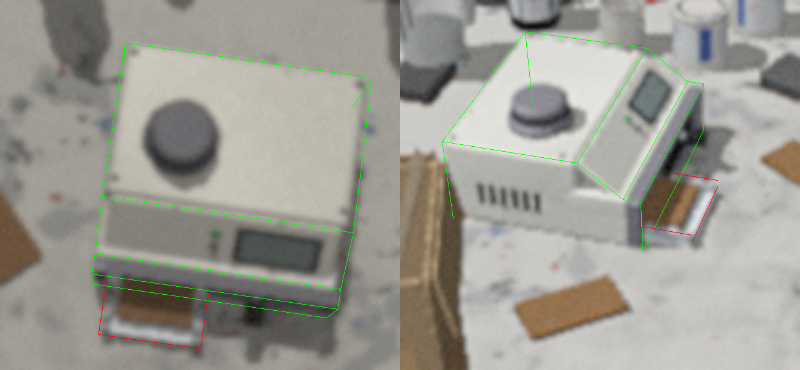

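Call:
carry_out(motion=[-8.5, 0, 0, 0.015, 0, 0, -1, -8.5, 0, 0, 0.015, 0, 0, -1, -8.5, 0, 0, 0.015, 0, 0, -1, -8.5, 0, 0, 0.015, 0, 0, -1, -8.5, 0, 0, 0.015, 0, 0, -1, -8.5, 0, 0, 0.015, 0, 0, -1])

```text
time_s: 2.5
eef_pos: [0.2396, 0.5258, 0.1418]
eef_rot: [0.689, -0.166, 0.685, 0.169]
wrist_force: [0.5, 0.0, -0.0]
opening: 1.0
```

```bash
cat >> h.py <<'E'
np.set_printoptions(precision=4,suppress=True)
def goto(p,yaw):
    "tool-frame shift and x-turn (deg) to world TCP p with tool z heading yaw (deg)"
    o=ctrl.get_obs(); M=rot().as_matrix(); d=np.array(p)-o["eef_pos"]
    print("t",o["time_s"],"pos",o["eef_pos"],"F",o["wrist_force"],"open",o["opening"])
    h=np.degrees(np.arctan2(M[1,2],M[0,2])); print("shift",M.T@d,"heading",h,"xturn",-(yaw-h),"down",M[:,0])
E
python3 - <<'E'
from h import *
goto([.464,.221,.08],26.7)
print(ray("top",363,202,.04), proj("top",[.5455,-.123,.043]),proj("side",[.5455,-.123,.043]),proj("top",[.542,-.137,.04]),proj("side",[.542,-.137,.04]))
E
```

```text
t 2.5 pos [0.2396 0.5258 0.1418] F [ 0.5432  0.042  -0.0043] open 1.0000363110690689
shift [ 0.061  -0.374   0.0588] heading 27.368246239819246 xturn 0.668246239819247 down [ 0.0044  0.006  -1.    ]
[ 0.5442 -0.1278  0.04  ] [361.3879 201.3934] [325.8083 173.5214] [366.3351 202.826 ] [327.5072 171.9498]
```

Call:
carry_out(motion=[0.7, 0, 0, 0, -0.0468, 0.0073, -1, 0, 0, 0, 0, -0.0468, 0.0073, -1, 0, 0, 0, 0, -0.0468, 0.0073, -1, 0, 0, 0, 0, -0.0468, 0.0073, -1, 0, 0, 0, 0, -0.0468, 0.0073, -1, 0, 0, 0, 0, -0.0468, 0.0073, -1, 0, 0, 0, 0, -0.0468, 0.0073, -1, 0, 0, 0, 0.01, -0.0468, 0.0073, -1, 0, 0, 0, 0.02, 0, 0, -1])

```text
time_s: 3.4
eef_pos: [0.472, 0.209, 0.1115]
eef_rot: [0.692, -0.166, 0.682, 0.168]
wrist_force: [-0.2, 0.5, 0.6]
opening: 1.0
```

```bash
python3 - <<'E'
from h import *
goto([.464,.221,.003],26.7)
im=ctrl.camera("top"); cv2.imwrite("pics/t1.png",cv2.resize(im[170:280,190:400],None,fx=3.8,fy=3.8,interpolation=cv2.INTER_CUBIC))
E
```

```text
t 3.4 pos [0.472  0.209  0.1115] F [-0.1683  0.4541  0.6295] open 0.9995956515651081
shift [ 0.1085  0.0145 -0.0032] heading 27.306739361750235 xturn 0.6067393617502361 down [ 0.0129  0.0056 -0.9999]
```

View pics/t1.png

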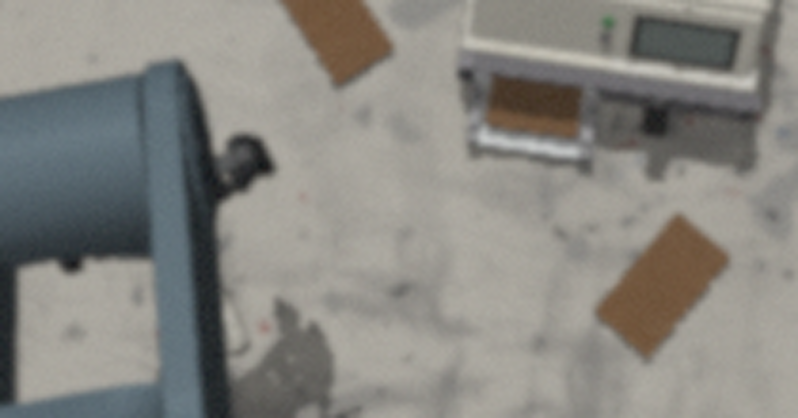

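Call:
carry_out(motion=[0.6, 0.8, 0, 0.03, 0.0145, -0.0032, -1, 0, 0, 0, 0.03, 0, 0, -1, 0, 0, 0, 0.02, 0, 0, -1, 0, 0, 0, 0.01, 0, 0, -1, 0, 0, 0, 0, 0, 0, -1])

```text
time_s: 3.95
eef_pos: [0.4571, 0.2228, 0.0154]
eef_rot: [0.685, -0.163, 0.691, 0.163]
wrist_force: [-0.2, 0.3, -0.3]
opening: 0.998
```

```bash
python3 - <<'E'
from h import *
goto([.464,.221,.003],26.7)
E
```

```text
t 3.95 pos [0.4571 0.2228 0.0154] F [-0.1907  0.3081 -0.2604] open 0.9981927265430953
shift [ 0.0123 -0.0048  0.0055] heading 26.66649028908441 xturn -0.03350971091558819 down [-0.0088 -0.0008 -1.    ]
```

Call:
carry_out(motion=[0, -0.5, 0, 0.006, -0.0048, 0.0055, -1, 0, 0, 0, 0.005, 0, 0, -1, 0, 0, 0, 0, 0, 0, -1])

```text
time_s: 4.25
eef_pos: [0.4664, 0.222, 0.006]
eef_rot: [0.689, -0.162, 0.686, 0.165]
wrist_force: [-0.2, 0.0, 0.7]
opening: 1.0
```

```bash
python3 - <<'E'
from h import *
goto([.464,.221,.003],26.7)
im=ctrl.camera("side"); cv2.imwrite("pics/s1.png",cv2.resize(im[180:340,250:450],None,fx=4,fy=4,interpolation=cv2.INTER_CUBIC)[:600])
E
```

```text
t 4.25 pos [0.4664 0.222  0.006 ] F [-0.2023  0.0049  0.7131] open 1.0001849080914764
shift [ 0.003   0.0002 -0.0026] heading 26.73616932070683 xturn 0.03616932070682921 down [ 0.0034  0.0043 -1.    ]
```

View pics/s1.png

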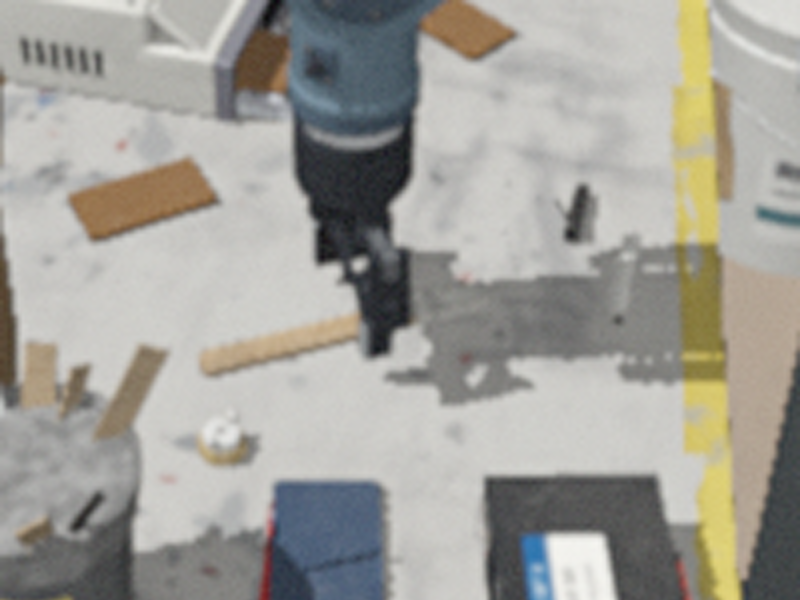

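Call:
carry_out(motion=[0, 0, 0, 0.0025, 0, -0.002, -1, 0, 0, 0, 0, 0, 0, 0.3, 0, 0, 0, 0, 0, 0, 1, 0, 0, 0, 0, 0, 0, 1, 0, 0, 0, 0, 0, 0, 1, 0, 0, 0, 0, 0, 0, 1, 0, 0, 0, 0, 0, 0, 1, 0, 0, 0, 0, 0, 0, 1])

```text
time_s: 5.1
eef_pos: [0.4663, 0.2213, 0.0057]
eef_rot: [0.691, -0.162, 0.685, 0.165]
wrist_force: [-0.1, -0.2, -0.7]
opening: 0.183
```

```bash
python3 - <<'E'
from h import *
goto([.464,.221,.08],26.7)
E
```

```text
t 5.1 pos [0.4663 0.2213 0.0057] F [-0.0517 -0.1938 -0.675 ] open 0.18344628557688644
shift [-0.0743  0.0008 -0.0015] heading 26.73312261576704 xturn 0.03312261576704145 down [ 0.0074  0.0051 -1.    ]
```

Call:
carry_out(motion=[0, 0, 0, 0, 0, 0, 1, 0, 0, 0, 0, 0, 0, 1])

```text
time_s: 5.3
eef_pos: [0.4662, 0.2213, 0.0057]
eef_rot: [0.691, -0.162, 0.685, 0.165]
wrist_force: [-0.2, 0.5, 1.2]
opening: 0.182
```

Call:
carry_out(motion=[0, 0, 0, -0.02, 0, 0, 1, 0, 0, 0, -0.025, 0, 0, 1, 0, 0, 0, -0.015, 0, 0, 1, 0, 0, 0, 0, 0, 0, 1])

```text
time_s: 5.7
eef_pos: [0.4645, 0.2207, 0.0661]
eef_rot: [0.69, -0.162, 0.686, 0.165]
wrist_force: [1.2, -1.4, -0.7]
opening: 0.184
```

```bash
python3 - <<'E'
from h import *
p=ctrl.get_obs()["eef_pos"]; goto(p,-7.5); M=rot().as_matrix(); print(M)
im=ctrl.camera("side"); o=im[170:320,250:450]
a,b=[p+M[:,2]*s-M[:,0]*.0+[0,0,-.002] for s in(.0,.105)]
k=cv2.resize(o,None,fx=4,fy=4,interpolation=cv2.INTER_CUBIC)
q=[tuple(int(t) for t in (proj("side",e)-[250,170]+.5)*4) for e in(a,b)]; cv2.line(k,*q,(0,255,0),1)
cv2.imwrite("pics/s2.png",k)
E
```

```text
t 5.7 pos [0.4645 0.2207 0.0661] F [ 1.1853 -1.3704 -0.6781] open 0.18410212718016156
shift [0. 0. 0.] heading 26.722196966927367 xturn 34.22219696692737 down [ 0.004   0.0044 -1.    ]
[[ 0.004  -0.4497  0.8932]
 [ 0.0044  0.8932  0.4497]
 [-1.      0.0021  0.0055]]
```

View pics/s2.png

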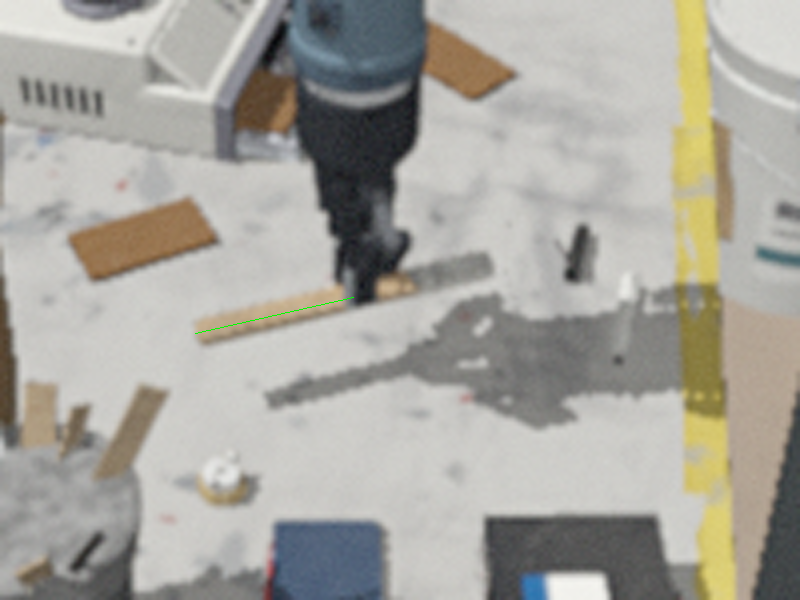

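```bash
python3 - <<'E'
from h import *
yaw=np.radians(-7.3);u=np.array([np.cos(yaw),np.sin(yaw)]);n=np.array([-u[1],u[0]]);m=np.array([.573,-.0395])
def rd(p): d=np.array(p[:2])-m; return d@u,d@n
print("plate front",rd(ray("top",329.7,209,.016)))
# panel rear corners in t1 crop (487,122)-(580,135); plate outer sides
for a in[(487,122),(580,135),(477,152),(588,158)]: print(a,rd(ray("top",190+a[0]/3.8-.5,170+a[1]/3.8-.5,.02)))
im=ctrl.camera("top")
for d in ctrl.trace("top","panel")[:3]:
    v,uu=np.nonzero(d["pixels"]);
    if 300<uu.mean()<350:
        P=np.array([rd(ray("top",a,b,.022)) for a,b in zip(uu,v)]); print("panel",d["conf"],np.percentile(P,[1,50,99],axis=0))
for c in("top","side"):
    ctrl.camera(c)
    for t in("shutter_knob","mouth","panel"):
        for d in ctrl.landmark_of(c,t)[:3]: q=w(c,d["point"]); print(c,t,q,rd(q),d["conf"])
goto([*(m-.170*u),.066],-7.3)
E
```

```text
plate front (np.float64(-0.04616852780882903), np.float64(-0.0030722542276358823))
(487, 122) (np.float64(-0.030461155722366694), np.float64(0.033253957072216796))
(580, 135) (np.float64(-0.030824889591870786), np.float64(-0.036118678312168626))
(477, 152) (np.float64(-0.0535593503049542), np.float64(0.03761049154080709))
(588, 158) (np.float64(-0.04698115504975807), np.float64(-0.044092942973378575))
panel 0.85 [[-0.0351 -0.0353]
 [-0.0149 -0.0008]
 [ 0.0054  0.0334]]
top shutter_knob [ 0.5464 -0.1225  0.0429] (np.float64(-0.015839399454869924), np.float64(-0.08572793395681859)) 0.46
top mouth [ 0.5818 -0.035   0.0131] (np.float64(0.008178216973920465), np.float64(0.005630265051720455)) 0.82
top panel [ 0.6288  0.1139 -0.002 ] (np.float64(0.03585553504572089), np.float64(0.15926244485015417)) 0.95
top panel [ 0.4264 -0.1339  0.0036] (np.float64(-0.13340900825593638), np.float64(-0.11227806588566866)) 0.77
top panel [ 0.6015 -0.044   0.0105] (np.float64(0.028815485509636543), np.float64(-0.0008000268775391244)) 0.61
side shutter_knob [ 0.5493 -0.1216  0.0433] (np.float64(-0.013119177720377372), np.float64(-0.0844464921870054)) 0.62
side shutter_knob [ 0.4533  0.4083 -0.0005] (np.float64(-0.1756172194537498), np.float64(0.4289484860350065)) 0.17
side mouth [ 0.5743 -0.0384  0.0165] (np.float64(0.0011377955444039434), np.float64(0.0012928946136744448)) 0.84
side panel [ 0.4282 -0.1292  0.002 ] (np.float64(-0.1322676109164562), np.float64(-0.10740718858009812)) 0.8
side panel [ 0.6285  0.122  -0.0013] (np.float64(0.03448036408695182), np.float64(0.167258864614534)) 0.65
side panel [ 0.6059 -0.0459  0.0139] (np.float64(0.03345901228889515), np.float64(-0.002155093892348094)) 0.58
t 6.25 pos [0.4628 0.2202 0.0639] F [ 0.0242 -0.4181  0.4055] open 0.17764489975787195
shift [-0.0029 -0.1865 -0.1592] heading 26.71175849627139 xturn 34.01175849627139 down [-0.0005  0.0034 -1.    ]
```

Call:
carry_out(motion=[8.5, 0, 0, 0, 0, -0.02, 1, 8.5, 0, 0, 0, -0.02, -0.02, 1, 8.5, 0, 0, 0, -0.04, -0.01, 1, 8.5, 0, 0, 0, -0.04, 0, 1])

```text
time_s: 6.65
eef_pos: [0.4284, 0.1059, 0.0633]
eef_rot: [0.706, 0.05, 0.705, -0.046]
wrist_force: [0.9, 0.1, -0.5]
opening: 0.185
```

```bash
cat >> h.py <<'E'
yaw=np.radians(-7.3);u=np.array([np.cos(yaw),np.sin(yaw)]);n=np.array([-u[1],u[0]]);m=np.array([.573,-.0395])
def rg(x,y,z,yw=-7.3):
    o=ctrl.get_obs(); d=o["eef_pos"][:2]-m; f=o["wrist_force"]
    print("TCP in reader",d@u,d@n,"F along/side/z",f[:2]@u,f[:2]@n,f[2])
    goto([*(m+x*u+y*n),z],yw)
E
python3 -c "
from h import *
rg(-.170,-.001,.0195)"
```

```text
TCP in reader -0.16188832286631039 0.12584817028951834 F along/side/z 0.9317686314637771 0.18567571498381358 -0.4717840400868915
t 6.65 pos [0.4284 0.1059 0.0633] F [ 0.9478  0.0658 -0.4718] open 0.18451259120620195
shift [ 0.0431 -0.1271 -0.007 ] heading -7.797593018819755 xturn -0.4975930188197548 down [ 0.0011  0.0047 -1.    ]
```

Call:
carry_out(motion=[-0.5, 0, 0, 0, -0.04, -0.007, 1, 0, 0, 0, 0, -0.04, 0, 1, 0, 0, 0, 0, -0.03, 0, 1, 0, 0, 0, 0, -0.012, 0, 1, 0, 0, 0, 0, 0, 0, 1, 0, 0, 0, 0, 0, 0, 1])

```text
time_s: 7.25
eef_pos: [0.4049, -0.0224, 0.0636]
eef_rot: [0.707, 0.05, 0.704, -0.047]
wrist_force: [0.0, -0.0, -0.4]
opening: 0.182
```

```bash
python3 -c "
from h import *
rg(-.170,-.001,.0195)"
```

```text
TCP in reader -0.16892242664568216 -0.00441853078178002 F along/side/z 0.04677076354535904 -0.005586685317706973 -0.3894621432267855
t 7.25 pos [ 0.4049 -0.0224  0.0636] F [ 0.0457 -0.0115 -0.3895] open 0.1816631601811615
shift [ 0.0441  0.0032 -0.0013] heading -7.90038300187951 xturn -0.6003830018795098 down [ 0.0047  0.0031 -1.    ]
```

Call:
carry_out(motion=[-0.6, 0.2, 0, 0.02, 0.0032, 0, 1, 0, 0, 0, 0.015, 0, 0, 1, 0, 0, 0, 0.0085, 0, 0, 1, 0, 0, 0, 0, 0, 0, 1, 0, 0, 0, 0, 0, 0, 1])

```text
time_s: 7.75
eef_pos: [0.4068, -0.0155, 0.0194]
eef_rot: [0.707, 0.045, 0.705, -0.042]
wrist_force: [0.1, 0.1, 0.2]
opening: 0.187
```

```bash
python3 - <<'E'
from h import *
rg(-.148,-.001,.0200); M=rot().as_matrix();p=ctrl.get_obs()["eef_pos"]
k=[]
for c,(u0,v0) in {"side":(290,165),"top":(290,180)}.items():
    im=ctrl.camera(c)[v0:v0+80,u0:u0+105]; a=cv2.resize(im,None,fx=3.8*1.0,fy=3.8,interpolation=cv2.INTER_CUBIC); k.append(a)
cv2.imwrite("pics/c1.png",np.hstack(k)); print(k[0].shape)
E
```

```text
TCP in reader -0.1678578194518631 0.002703653659669635 F along/side/z 0.06316224109995416 0.12233976849235018 0.20046325033896034
t 7.75 pos [ 0.4068 -0.0155  0.0194] F [0.0782 0.1133 0.2005] open 0.18667424123400342
shift [-0.0006 -0.0038  0.0198] heading -6.996455036145136 xturn 0.30354496385486396 down [ 0.0027  0.0038 -1.    ]
(304, 399, 3)
```

View pics/c1.png

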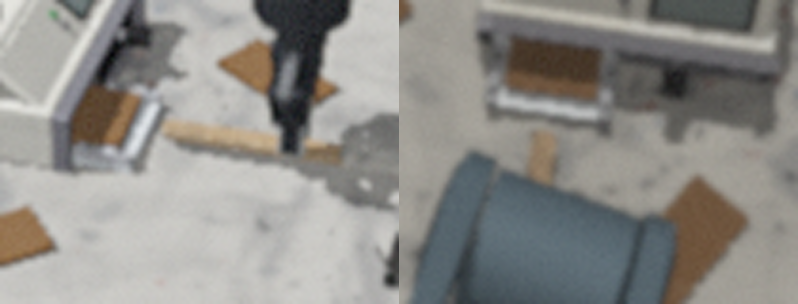

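Call:
carry_out(motion=[0, 0, 0, -0.0006, -0.0035, 0.005, 1, 0, 0, 0, 0, 0, 0.008, 1, 0, 0, 0, 0, 0, 0.006, 1, 0, 0, 0, 0, 0, 0.003, 1, 0, 0, 0, 0, 0, 0.001, 1])

```text
time_s: 8.35
eef_pos: [0.4336, -0.0235, 0.0224]
eef_rot: [0.709, 0.044, 0.703, -0.043]
wrist_force: [-1.1, -0.2, 0.4]
opening: 0.181
```

```bash
python3 -c "
from h import *
rg(-.138,-.001,.0200)"
```

```text
TCP in reader -0.14029244633757182 -0.0017931694298214916 F along/side/z -1.017912174545418 -0.339178830836516 0.4082862322467303
t 8.35 pos [ 0.4336 -0.0235  0.0224] F [-1.0528 -0.2071  0.4083] open 0.18112008024075327
shift [0.0024 0.0008 0.0023] heading -7.039232018862239 xturn 0.2607679811377608 down [ 0.0079  0.002  -1.    ]
```

Call:
carry_out(motion=[0, 0.4, 0, 0.003, 0, -0.001, 1, 0, 0, 0, 0, 0, 0, 1, 0, 0, 0, 0, 0, 0.001, 1, 0, 0, 0, 0, 0, 0.001, 1, 0, 0, 0, 0, 0, 0.001, 1])

```text
time_s: 8.85
eef_pos: [0.4337, -0.0231, 0.0181]
eef_rot: [0.704, 0.045, 0.707, -0.042]
wrist_force: [-3.9, -0.1, -0.8]
opening: 0.184
```

```bash
python3 -c "
from h import *
rg(-.138,-.001,.0200)"
```

```text
TCP in reader -0.14029483107914612 -0.0014286880024895442 F along/side/z -3.808893617898293 -0.6261524052409894 -0.7699034697842588
t 8.85 pos [ 0.4337 -0.0231  0.0181] F [-3.8576 -0.1371 -0.7699] open 0.18440573327991938
shift [-0.0019  0.0004  0.0023] heading -7.033539260831437 xturn 0.26646073916856317 down [-0.004   0.0041 -1.    ]
```

Call:
carry_out(motion=[0, 0, 0, -0.0018, 0, 0, 1, 0, 0, 0, 0, 0, 0.001, 1, 0, 0, 0, 0, 0, 0.001, 1, 0, 0, 0, 0, 0, 0.001, 1, 0, 0, 0, 0, 0, 0.001, 1])

```text
time_s: 9.35
eef_pos: [0.4338, -0.0225, 0.0187]
eef_rot: [0.701, 0.045, 0.71, -0.041]
wrist_force: [-5.3, -0.4, 0.2]
opening: 0.183
```

```bash
python3 -c "
from h import *
rg(-.138,-.001,.0200)"
```

```text
TCP in reader -0.14024662786201308 -0.0007904547266713441 F along/side/z -5.239636913853893 -1.0603501895001903 0.17825127307256694
t 9.35 pos [ 0.4338 -0.0225  0.0187] F [-5.3319 -0.386   0.1783] open 0.18342342759250638
shift [-0.0014 -0.0002  0.0022] heading -7.018646981619269 xturn 0.2813530183807309 down [-0.0123  0.0063 -0.9999]
```

Call:
carry_out(motion=[0, -0.6, 0, -0.001, 0, 0.001, 1, 0, -0.1, 0, -0.0005, 0, 0.002, 1, 0, -0.1, 0, 0, 0, 0.002, 1, 0, -0.1, 0, 0, 0, 0.002, 1])

```text
time_s: 9.75
eef_pos: [0.4387, -0.0227, 0.0192]
eef_rot: [0.706, 0.045, 0.706, -0.041]
wrist_force: [-4.4, 0.4, 0.4]
opening: 0.187
```

```bash
python3 -c "
from h import *
rg(-.138,-.001,.0200)"
```

```text
TCP in reader -0.13538951889945672 -0.000385977448064935 F along/side/z -4.458596448743864 -0.20730598465554867 0.39834059668386795
t 9.75 pos [ 0.4387 -0.0227  0.0192] F [-4.4488  0.3609  0.3983] open 0.186866681927267
shift [-0.0008 -0.0006 -0.0026] heading -7.017299684104547 xturn 0.2827003158954531 down [-0.0003  0.0055 -1.    ]
```

Call:
carry_out(motion=[0, -0.1, 0, -0.0005, -0.0005, 0.0025, 1, 0, -0.1, 0, 0, 0, 0.0025, 1, 0, -0.1, 0, 0, 0, 0.0025, 1, 0, -0.1, 0, 0, 0, 0.0025, 1, 0, -0.1, 0, 0, 0, 0.0025, 1, 0, -0.1, 0, 0, 0, 0.0025, 1])

```text
time_s: 10.35
eef_pos: [0.4542, -0.0249, 0.0194]
eef_rot: [0.709, 0.045, 0.702, -0.041]
wrist_force: [-3.9, 0.4, -0.2]
opening: 0.188
```

```bash
python3 -c "
from h import *
rg(-.100,-.001,.0200)"
```

```text
TCP in reader -0.11968298426706055 -0.0006578137129324077 F along/side/z -3.900319520963331 -0.06575820351645811 -0.16720724567163772
t 10.35 pos [ 0.4542 -0.0249  0.0194] F [-3.8771  0.4304 -0.1672] open 0.18775707297246197
shift [-0.0004 -0.0004  0.0197] heading -7.007263190759117 xturn 0.29273680924088286 down [ 0.0098  0.0046 -0.9999]
```

Call:
carry_out(motion=[0, 0.3, 0, 0, 0, 0.0025, 1, 0, 0, 0, 0, 0, 0.0025, 1, 0, 0, 0, 0, 0, 0.0025, 1, 0, 0, 0, 0, 0, 0.0025, 1, 0, 0, 0, 0, 0, 0.002, 1])

```text
time_s: 10.85
eef_pos: [0.4671, -0.0265, 0.0194]
eef_rot: [0.707, 0.045, 0.704, -0.041]
wrist_force: [-4.9, 0.4, -0.5]
opening: 0.186
```

```bash
python3 -c "
from h import *
rg(-.100,-.001,.0200)
cv2.imwrite('pics/x.png',ctrl.camera('side'))
for d in ctrl.landmark_of('side','panel'): print(w('side',d['point']),d['conf'])
"
```

```text
TCP in reader -0.10673873444064073 -0.0005714461404384402 F along/side/z -4.892727405637778 -0.2570934033187359 -0.545774543231064
t 10.85 pos [ 0.4671 -0.0265  0.0194] F [-4.8857  0.3667 -0.5458] open 0.18575305053812136
shift [-0.0006 -0.0005  0.0067] heading -7.005931733159447 xturn 0.29406826684055254 down [ 0.0042  0.0053 -1.    ]
[ 0.6306  0.1241 -0.0019] 0.84
[ 0.5736 -0.0395  0.0033] 0.69
[ 0.5696 -0.3465 -0.0016] 0.69
[ 0.4284 -0.1277  0.004 ] 0.51
```

Call:
carry_out(motion=[0, 0, 0, -0.0003, -0.0003, 0.002, 1, 0, 0, 0, 0, 0, 0.002, 1, 0, 0, 0, 0, 0, 0.002, 1, 0, 0, 0, 0, 0, 0.002, 1])

```text
time_s: 11.35
eef_pos: [0.475, -0.0277, 0.0196]
eef_rot: [0.707, 0.045, 0.705, -0.041]
wrist_force: [-4.7, 1.5, 0.1]
opening: 0.183
```

```bash
python3 -c "
from h import *
rg(-.090,-.001,.0200)
"
```

```text
TCP in reader -0.09867018413117312 -0.0007454682331598048 F along/side/z -4.888926007349896 0.9023469516604177 0.09247971330704391
t 11.35 pos [ 0.475  -0.0277  0.0196] F [-4.7346  1.5162  0.0925] open 0.1828768380307713
shift [-0.0004 -0.0003  0.0087] heading -7.000375322870303 xturn 0.29962467712969687 down [ 0.0039  0.0054 -1.    ]
```

Call:
carry_out(motion=[0, 0, 0, 0, 0, 0.0016, 1, 0, 0, 0, 0, 0, 0.0016, 1, 0, 0, 0, 0, 0, 0.0016, 1])

```text
time_s: 11.65
eef_pos: [0.4801, -0.0283, 0.0196]
eef_rot: [0.707, 0.045, 0.705, -0.041]
wrist_force: [-5.1, 0.5, 0.3]
opening: 0.186
```

```bash
python3 -c "
from h import *
rg(-.090,-.001,.0200)
"
```

```text
TCP in reader -0.09356375528353947 -0.0007103825440756984 F along/side/z -5.166321451692151 -0.13019916317042635 0.3399380123395086
t 11.65 pos [ 0.4801 -0.0283  0.0196] F [-5.141   0.5273  0.3399] open 0.18554127010444657
shift [-0.0004 -0.0003  0.0036] heading -7.000671823342872 xturn 0.2993281766571281 down [ 0.0036  0.0055 -1.    ]
```

Call:
carry_out(motion=[0, 0, 0, 0, 0, 0.0014, 1, 0, 0, 0, 0, 0, 0.0014, 1])

```text
time_s: 11.85
eef_pos: [0.4831, -0.0287, 0.0195]
eef_rot: [0.707, 0.045, 0.705, -0.041]
wrist_force: [-5.5, 0.4, 0.3]
opening: 0.184
```

Call:
carry_out(motion=[0, 0, 0, 0, 0, 0.0014, 1, 0, 0, 0, 0, 0, 0.0014, 1])

```text
time_s: 12.05
eef_pos: [0.4861, -0.029, 0.0195]
eef_rot: [0.707, 0.045, 0.705, -0.041]
wrist_force: [-4.4, 0.1, -0.4]
opening: 0.181
```

Call:
carry_out(motion=[0, 0, 0, 0, 0, 0.0014, 1, 0, 0, 0, 0, 0, 0.0014, 1])

```text
time_s: 12.25
eef_pos: [0.4891, -0.0294, 0.0195]
eef_rot: [0.707, 0.045, 0.705, -0.041]
wrist_force: [-5.8, 0.8, 0.5]
opening: 0.186
```

Call:
carry_out(motion=[0, 0, 0, 0, 0, 0.0013, 1, 0, 0, 0, 0, 0, 0.0013, 1])

```text
time_s: 12.45
eef_pos: [0.4919, -0.0297, 0.0195]
eef_rot: [0.707, 0.045, 0.705, -0.041]
wrist_force: [-4.8, 0.0, -0.5]
opening: 0.185
```

Call:
carry_out(motion=[0, 0, 0, 0, 0, 0.0013, 1, 0, 0, 0, 0, 0, 0.0013, 1])

```text
time_s: 12.65
eef_pos: [0.4945, -0.03, 0.0194]
eef_rot: [0.707, 0.045, 0.705, -0.041]
wrist_force: [-5.6, -0.5, 0.0]
opening: 0.186
```

Call:
carry_out(motion=[0, 0, 0, 0, 0, 0.0013, 1, 0, 0, 0, 0, 0, 0.0013, 1])

```text
time_s: 12.85
eef_pos: [0.4967, -0.0302, 0.0192]
eef_rot: [0.706, 0.045, 0.705, -0.041]
wrist_force: [-7.8, -0.2, 0.7]
opening: 0.186
```

Call:
carry_out(motion=[0, 0, 0, 0, 0, 0.001, 1])

```text
time_s: 12.95
eef_pos: [0.4967, -0.03, 0.0188]
eef_rot: [0.705, 0.045, 0.706, -0.041]
wrist_force: [-8.1, -0.0, 0.9]
opening: 0.182
```

Call:
carry_out(motion=[0, 0, 0, 0, 0, 0.0014, 1, 0, 0, 0, 0, 0, 0.0012, 1])

```text
time_s: 13.15
eef_pos: [0.4967, -0.0297, 0.0178]
eef_rot: [0.703, 0.046, 0.708, -0.04]
wrist_force: [-6.7, -0.3, 1.1]
opening: 0.185
```

Call:
carry_out(motion=[0, -0.6, 0, -0.0015, 0, 0.0005, 1, 0, -0.2, 0, -0.0005, 0, 0.0015, 1, 0, -0.1, 0, 0, 0, 0.002, 1])

```text
time_s: 13.45
eef_pos: [0.4969, -0.0294, 0.0182]
eef_rot: [0.706, 0.046, 0.706, -0.04]
wrist_force: [-10.3, 0.8, 1.2]
opening: 0.185
```

```bash
python3 -c "
from h import *
rg(-.0767,-.001,.0200)
"
```

```text
TCP in reader -0.0767876701852422 0.00029560221234696017 F along/side/z -10.289017927406025 -0.47384778502909897 1.1553262488837166
t 13.45 pos [ 0.4969 -0.0294  0.0182] F [-10.2658   0.8374   1.1553] open 0.18505130354967628
shift [-0.0018 -0.0013  0.0001] heading -6.978243303441039 xturn 0.32175669655896044 down [ 0.0004  0.0078 -1.    ]
```

Call:
carry_out(motion=[0, 0, 0, -0.001, 0, -0.005, 1, 0, 0, 0, 0, 0, -0.02, 1, 0, 0, 0, 0, 0, -0.03, 1, 0, 0, 0, 0, 0, -0.03, 1, 0, 0, 0, -0.01, 0, -0.015, 1, 0, 0, 0, -0.02, 0.01, 0, 1, 0, 0, 0, -0.02, 0.03, 0, 1])

```text
time_s: 14.15
eef_pos: [0.4096, 0.0184, 0.0731]
eef_rot: [0.715, 0.046, 0.696, -0.044]
wrist_force: [0.9, 0.5, 0.5]
opening: 0.186
```

```bash
python3 -c "
from h import *
rg(-.19,.0,.08)
goto([.44,.175,.03],-7)
"
```

```text
TCP in reader -0.1694724024572545 0.036636562505513455 F along/side/z 0.7842592029348876 0.5700208515045456 0.4994142261144129
t 14.15 pos [0.4096 0.0184 0.0731] F [0.8503 0.4657 0.4994] open 0.18603729044482392
shift [-0.0076 -0.0366 -0.0204] heading -7.262262308158131 xturn 0.03773769184186904 down [ 0.0266  0.0007 -0.9996]
t 14.15 pos [0.4096 0.0184 0.0731] F [0.8503 0.4657 0.4994] open 0.18603729044482392
shift [0.044  0.159  0.0093] heading -7.262262308158131 xturn -0.2622623081581308 down [ 0.0266  0.0007 -0.9996]
```

Call:
carry_out(motion=[0, 1.4, 0, 0, 0.04, 0.009, 1, 0, 0, 0, 0, 0.045, 0, 1, 0, 0, 0, 0.01, 0.045, 0, 1, 0, 0, 0, 0.015, 0.02, 0, 1, 0, 0, 0, 0.01, 0, 0, 1, 0, 0, 0, 0, 0, 0, 1])

```text
time_s: 14.75
eef_pos: [0.4561, 0.1748, 0.0503]
eef_rot: [0.721, 0.048, 0.69, -0.041]
wrist_force: [-0.5, -0.0, 0.2]
opening: 0.184
```

```bash
python3 -c "
from h import *
goto([.44,.175,.0065],-7)
"
```

```text
t 14.75 pos [0.4561 0.1748 0.0503] F [-0.4975 -0.0489  0.2029] open 0.18418619181378354
shift [ 0.043  -0.0024 -0.0178] heading -7.231056312424936 xturn -0.2310563124249363 down [ 0.0435  0.0066 -0.999 ]
```

Call:
carry_out(motion=[0, 2.2, 0, 0.015, 0, 0, 1, 0, 0, 0, 0, 0, 0, 1, 0, 0, 0, 0, 0, 0, 1])

```text
time_s: 15.05
eef_pos: [0.4591, 0.1727, 0.0369]
eef_rot: [0.709, 0.05, 0.702, -0.041]
wrist_force: [0.1, 0.6, 0.1]
opening: 0.179
```

```bash
python3 -c "
from h import *
goto([.44,.175,.0065],-7)
"
```

```text
t 15.05 pos [0.4591 0.1727 0.0369] F [0.0503 0.6338 0.0808] open 0.1787920753886163
shift [ 0.0303 -0.0006 -0.0195] heading -7.338309813643408 xturn -0.3383098136434084 down [ 0.0098  0.0117 -0.9999]
```

Call:
carry_out(motion=[0, 0.5, 0, 0.015, 0, 0, 1, 0, 0, 0, 0.009, 0, 0, 1, 0, 0, 0, 0.003, 0, 0, 1, 0, 0, 0, 0.002, 0, 0, 1, 0, 0, 0, 0, 0, 0, 1])

```text
time_s: 15.55
eef_pos: [0.4618, 0.1708, 0.0105]
eef_rot: [0.708, 0.051, 0.703, -0.042]
wrist_force: [-0.3, -0.4, 0.2]
opening: 0.181
```

```bash
python3 -c "
from h import *
goto([.44,.175,.0062],-7)
"
```

```text
t 15.55 pos [0.4618 0.1708 0.0105] F [-0.3291 -0.4309  0.2273] open 0.18089511788473805
shift [ 0.0042  0.0013 -0.0222] heading -7.558670533316014 xturn -0.5586705333160138 down [ 0.0088  0.0128 -0.9999]
```

Lower the last bit, release, and rise.

Call:
carry_out(motion=[0, 0.3, 0, 0.003, 0, 0, 1, 0, 0, 0, 0.0015, 0, 0, 1, 0, 0, 0, 0, 0, 0, 0.4, 0, 0, 0, 0, 0, 0, 0, 0, 0, 0, 0, 0, 0, -0.3, 0, 0, 0, 0, 0, 0, -0.3, 0, 0, 0, -0.02, 0, 0, -0.3, 0, 0, 0, -0.04, 0, 0, -0.3])

```text
time_s: 16.35
eef_pos: [0.4577, 0.1697, 0.0632]
eef_rot: [0.703, 0.051, 0.708, -0.042]
wrist_force: [0.3, 0.2, 0.8]
opening: 0.652
```

```bash
python3 - <<'E'
from h import *
rg(-.03,-.15,.1)
k=[]
for c,(u0,v0) in {"side":(290,165),"top":(215,180)}.items():
    im=ctrl.camera(c)
    for t in("stick","shutter_knob","panel"):
        for d in ctrl.landmark_of(c,t)[:4]: q=w(c,d["point"]);e=q[:2]-m; print(c,t,q,e@u,e@n,d["conf"])
    k.append(cv2.resize(im[v0:v0+90,u0:u0+(105 if c=="side" else 190)],None,fx=2.7,fy=2.7,interpolation=cv2.INTER_CUBIC))
cv2.imwrite("pics/c2.png",np.hstack(k))
E
```

```text
TCP in reader -0.14091163389113606 0.19286839335881106 F along/side/z 0.22525137733903405 0.23776152808704626 0.758147455390034
t 16.35 pos [0.4577 0.1697 0.0632] F [0.2536 0.2072 0.7581] open 0.6516471671269175
shift [-0.0417 -0.3419  0.112 ] heading -7.536703420745545 xturn -0.2367034207455454 down [-0.0059  0.0126 -0.9999]
side stick [0.4666 0.1712 0.0029] -0.13235922883862716 0.19551206976494404 0.72
side shutter_knob [ 0.5476 -0.1246  0.0428] -0.014370274448668677 -0.08761901632170457 0.52
side panel [ 0.6298  0.1226 -0.0019] 0.03572209106832756 0.16804877018322645 0.61
top stick [ 0.4378 -0.2914  0.0022] -0.10210575397878033 -0.26700429863836017 0.73
top shutter_knob [ 0.5456 -0.122   0.0437] -0.016722575317932514 -0.08533523292569636 0.47
top panel [ 0.4298 -0.1339  0.0018] -0.1300512586082239 -0.11184183723460651 0.89
top panel [ 0.6295  0.1109 -0.0042] 0.03688225020615044 0.15635387793748173 0.83
top panel [ 0.5697 -0.347  -0.0011] 0.03577710333850014 -0.30540242365197645 0.51
```

View pics/c2.png

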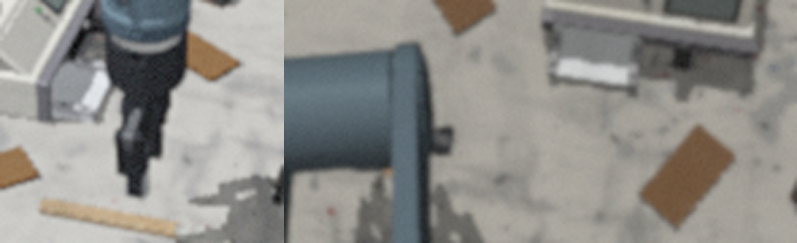

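Call:
carry_out(motion=[0, 0, 0, -0.03, 0, 0, 1, 0, 0, 0, -0.02, -0.04, 0.01, 1, 0, 0, 0, 0, -0.047, 0.01, 1, 0, 0, 0, 0, -0.047, 0.01, 1, 0, 0, 0, 0, -0.047, 0.01, 1, 0, 0, 0, 0, -0.047, 0.01, 1, 0, 0, 0, 0, -0.047, 0.01, 1, 0, 0, 0, 0, -0.04, 0, 1, 0, 0, 0, 0, -0.01, 0, 1, 0, 0, 0, 0, 0, 0, 1])

```text
time_s: 17.75
eef_pos: [0.4724, -0.1714, 0.1018]
eef_rot: [0.7, 0.05, 0.712, -0.04]
wrist_force: [0.5, 1.9, 0.2]
opening: 0.002
```

```bash
python3 -c "
from h import *
rg(-.028,-.13,.08)
"
```

```text
TCP in reader -0.08303511894837859 -0.14364537968449287 F along/side/z 0.21460066205835618 1.9308985880219114 0.15279791542976615
t 17.75 pos [ 0.4724 -0.1714  0.1018] F [0.4582 1.888  0.1528] open 0.002331466028620608
shift [0.021  0.0133 0.0554] heading -7.260794839333736 xturn 0.03920516066626423 down [-0.0158  0.0158 -0.9997]
```

Call:
carry_out(motion=[0, -0.8, 0, 0, 0.01, 0.025, 1, 0, 0, 0, 0, 0, 0.025, 1, 0, 0, 0, 0.02, 0, 0.005, 1, 0, 0, 0, 0.02, 0, 0, 1, 0, 0, 0, 0, 0, 0, 1])

```text
time_s: 18.25
eef_pos: [0.5286, -0.1593, 0.0572]
eef_rot: [0.703, 0.05, 0.708, -0.037]
wrist_force: [-0.3, -0.6, -0.2]
opening: -0.001
```

```bash
python3 - <<'E'
from h import *
rg(-.028,-.125,.032)
k=[]
for c,(u0,v0) in {"side":(280,110),"top":(300,150)}.items():
    im=ctrl.camera(c); k.append(cv2.resize(im[v0:v0+100,u0:u0+100],None,fx=4,fy=4,interpolation=cv2.INTER_CUBIC))
cv2.imwrite("pics/c3.png",np.hstack(k))
E
```

```text
TCP in reader -0.02880553354302518 -0.12443686417565031 F along/side/z -0.22502725716372943 -0.6739482872750615 -0.1955720175904404
t 18.25 pos [ 0.5286 -0.1593  0.0572] F [-0.3088 -0.6399 -0.1956] open -0.001404308645902964
shift [ 0.0252 -0.001   0.001 ] heading -7.076161893154642 xturn 0.2238381068453581 down [-0.0065  0.0194 -0.9998]
```

View pics/c3.png

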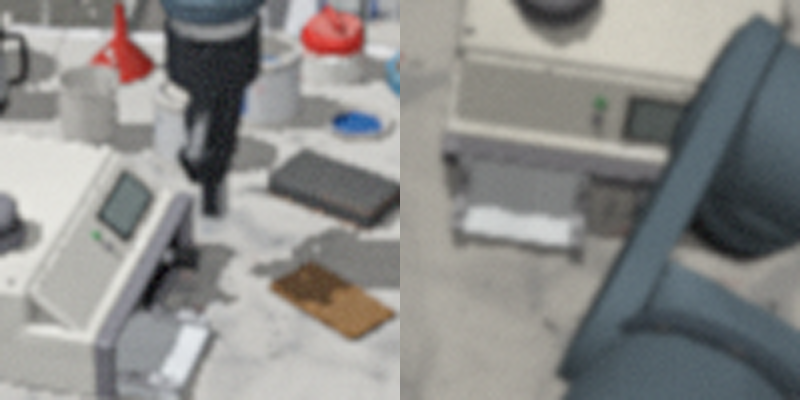

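Call:
carry_out(motion=[0, 0, 0, 0.008, -0.004, 0, 1, 0, 0, 0, 0.01, 0, 0, 1, 0, 0, 0, 0.005, 0, 0, 1, 0, 0, 0, 0, 0, 0, 1])

```text
time_s: 18.75
eef_pos: [0.5305, -0.1639, 0.0373]
eef_rot: [0.705, 0.049, 0.706, -0.038]
wrist_force: [-1.3, -0.7, 0.4]
opening: -0.005
```

Call:
carry_out(motion=[0, 0, 0, 0.004, 0.004, 0, 1, 0, 0, 0, 0, 0.008, 0, 1, 0, 0, 0, 0, 0.008, 0, 1, 0, 0, 0, 0, 0.008, 0, 1, 0, 0, 0, 0, 0.008, 0, 1])

```text
time_s: 19.25
eef_pos: [0.5355, -0.1269, 0.0342]
eef_rot: [0.706, 0.049, 0.706, -0.039]
wrist_force: [-0.1, -1.6, -0.3]
opening: -0.0
```

```bash
python3 - <<'E'
from h import *
rg(-.028,-.02,.034)
for c in("top","side"):
    ctrl.camera(c)
    for d in ctrl.landmark_of(c,"shutter_knob")[:2]: q=w(c,d["point"]);e=q[:2]-m; print(c,q,e@u,e@n,d["conf"])
E
```

```text
TCP in reader -0.026076007085376458 -0.09147589414375552 F along/side/z 0.13967876360506531 -1.5948835201095046 -0.2730794885556207
t 19.25 pos [ 0.5355 -0.1269  0.0342] F [-0.0641 -1.5997 -0.2731] open -2.6186627564794493e-05
shift [ 0.0013  0.0715 -0.0017] heading -7.137635794403932 xturn 0.16236420559606746 down [ 0.0009  0.0144 -0.9999]
side [ 0.5502 -0.1065  0.0398] -0.014129727155235089 -0.0693306423748277 0.68
```

Call:
carry_out(motion=[0, 0, 0, 0, 0.01, -0.001, 1, 0, 0, 0, 0, 0.01, 0, 1, 0, 0, 0, 0, 0.01, 0, 1, 0, 0, 0, 0, 0.01, 0, 1, 0, 0, 0, 0, 0.01, 0, 1, 0, 0, 0, 0, 0.008, 0, 1])

```text
time_s: 20.05
eef_pos: [0.5427, -0.0666, 0.0355]
eef_rot: [0.706, 0.049, 0.705, -0.04]
wrist_force: [1.1, -2.1, 0.2]
opening: -0.0
```

```bash
python3 - <<'E'
from h import *
rg(-.028,-.00,.034)
E
```

```text
TCP in reader -0.0266096105954767 -0.03068858023960732 F along/side/z 1.3301231965539393 -1.987311247485394 0.20513041286117706
t 20.05 pos [ 0.5427 -0.0666  0.0355] F [ 1.0668 -2.1402  0.2051] open -9.063929665520809e-05
shift [ 0.0019  0.0307 -0.0013] heading -7.219327496689923 xturn 0.08067250331007703 down [ 0.0024  0.0133 -0.9999]
```

Call:
carry_out(motion=[0, 0, 0, 0.001, 0.006, 0, 1, 0, 0, 0, 0, 0.005, 0, 1, 0, 0, 0, 0, 0.005, 0, 1, 0, 0, 0, 0, 0.004, 0, 1])

```text
time_s: 20.45
eef_pos: [0.545, -0.052, 0.0353]
eef_rot: [0.706, 0.042, 0.706, -0.043]
wrist_force: [-5.7, -26.1, -0.1]
opening: 0.002
```

Call:
carry_out(motion=[0, 0, 0, 0, 0.003, 0, 1, 0, 0, 0, 0, 0.003, 0, 1])

```text
time_s: 20.65
eef_pos: [0.5448, -0.0527, 0.0353]
eef_rot: [0.705, 0.038, 0.706, -0.047]
wrist_force: [-3.2, -13.6, -0.4]
opening: 0.003
```

```bash
python3 - <<'E'
from h import *
rg(-.028,-.016,.034)
k=[]
for c,(u0,v0) in {"side":(280,130),"top":(290,150)}.items():
    im=ctrl.camera(c); k.append(cv2.resize(im[v0:v0+90,u0:u0+90],None,fx=4.4,fy=4.4,interpolation=cv2.INTER_CUBIC))
    for d in ctrl.landmark_of(c,"shutter_knob")[:2]: q=w(c,d["point"]);e=q[:2]-m; print(c,q,e@u,e@n,d["conf"])
cv2.imwrite("pics/c4.png",np.hstack(k))
E
```

```text
TCP in reader -0.02626022978266786 -0.01670475737070608 F along/side/z -1.3979297358813447 -13.90115931067631 -0.3607797844636096
t 20.65 pos [ 0.5448 -0.0527  0.0353] F [ -3.1529 -13.6109  -0.3608] open 0.003175296921803074
shift [ 0.0013  0.0007 -0.0017] heading -6.905656171161468 xturn 0.39434382883853214 down [-0.0018 -0.0117 -0.9999]
side [ 0.5609 -0.0352  0.0387] -0.012564556009310373 0.002751254026787181 0.42
```

View pics/c4.png

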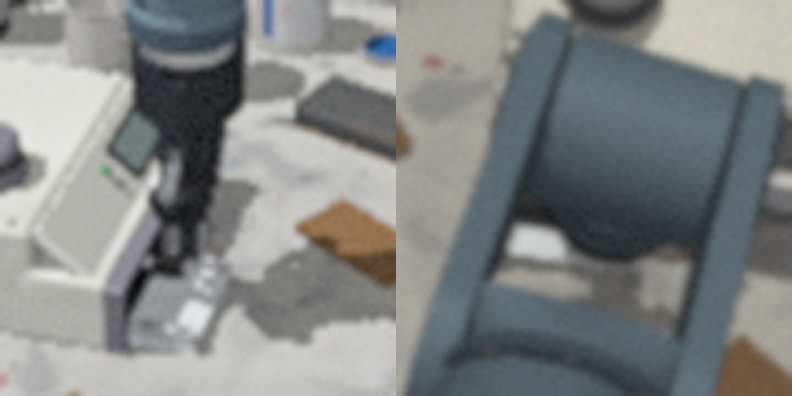

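Call:
carry_out(motion=[0, 0, 0, 0, -0.012, 0, 1, 0, 0, 0, 0, -0.012, 0, 1, 0, 0, 0, 0, -0.005, -0.02, 1, 0, 0, 0, 0, 0, -0.04, 1, 0, 0, 0, -0.04, 0, -0.04, 1, 0, 0, 0, -0.05, -0.03, -0.04, 1, 0, 0, 0, -0.05, -0.045, -0.03, 1, 0, 0, 0, 0, -0.045, 0, 1, 0, 0, 0, 0, -0.045, 0, 1, 0, 0, 0, 0, 0, 0, 1])

```text
time_s: 21.85
eef_pos: [0.376, -0.2101, 0.1468]
eef_rot: [0.706, 0.039, 0.706, -0.046]
wrist_force: [0.0, -0.1, 0.4]
opening: 0.0
```

```bash
python3 - <<'E'
from h import *
rg(-.028,-.016,.034)
k=[]
for c,(u0,v0) in {"side":(265,130),"top":(210,130)}.items():
    im=ctrl.camera(c); k.append(cv2.resize(im[v0:v0+140,u0:u0+(120 if c=="side" else 170)],None,fx=2.7,fy=2.7,interpolation=cv2.INTER_CUBIC))
    for t in("shutter_knob","stick","cap","block","spare_panels","tin","dip_cup"):
        for d in ctrl.landmark_of(c,t)[:1]: q=w(c,d["point"]);e=q[:2]-m; print(c,t,q,e@u,e@n,d["conf"])
cv2.imwrite("pics/c5.png",np.hstack(k))
E
```

```text
TCP in reader -0.17375808455322894 -0.1942909064515502 F along/side/z 0.05603435081700539 -0.12098025050426443 0.4220610528375417
t 21.85 pos [ 0.376  -0.2101  0.1468] F [ 0.0402 -0.1271  0.4221] open 0.00014408126486331404
shift [0.1111 0.1784 0.147 ] heading -6.878487900479394 xturn 0.42151209952060587 down [-0.0004 -0.0106 -0.9999]
side shutter_knob [ 0.5573 -0.038   0.0414] -0.01572065153700556 -0.0005460833474568597 0.58
side stick [0.4662 0.1709 0.0029] -0.13266506805933612 0.195130401142 0.91
side cap [0.5313 0.3346 0.0013] -0.08892286668696758 0.365737738035282 0.43
side block [ 0.4358 -0.2885  0.0022] -0.10440092774955453 -0.2644403872305042 0.7
side spare_panels [ 0.4541  0.4074 -0.0008] -0.17476083199209275 0.42818317502746206 0.96
side tin [ 0.5714 -0.3432 -0.0013] 0.036960131228227326 -0.30147072648479667 0.84
side dip_cup [ 0.6685 -0.3641  0.0026] 0.13592828148669325 -0.3098535024728853 0.61
top shutter_knob [ 0.5589 -0.0334  0.0407] -0.01478382362540643 0.00429987073076107 0.56
top stick [0.4686 0.1646 0.0005] -0.12952748911553694 0.1892133169024939 0.97
top cap [0.53   0.3311 0.0028] -0.08968705751378185 0.3620908669492064 0.44
top block [ 0.4395 -0.295  -0.0007] -0.09998644421492225 -0.27037804645707314 0.62
top tin [ 0.5746 -0.3449 -0.0027] 0.04034016185890999 -0.3026842541207164 0.85
top dip_cup [ 0.6721 -0.3665  0.001 ] 0.13985241520521974 -0.3117715311890444 0.63
```

View pics/c5.png

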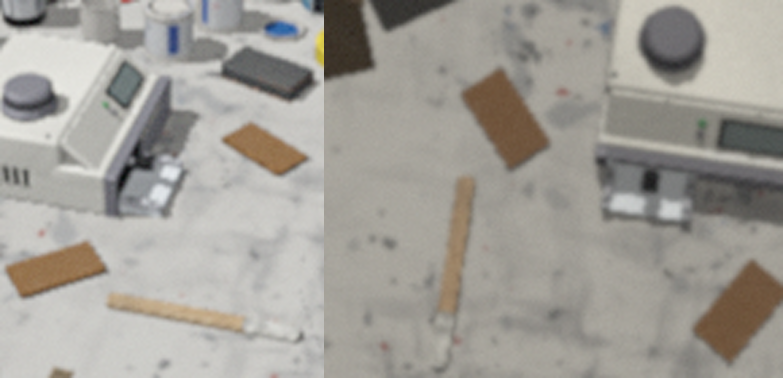

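```bash
python3 - <<'E'
from h import *
a=cv2.imread("pics/top0.png"); b=ctrl.camera("top")
r=lambda x,y:(lambda q:((q[:2]-m)@u,(q[:2]-m)@n))(ray("top",x,y,.042))
for nm,im,(u0,v0) in(("open",a,(352,194)),("shut",b,(322,190))):
    g=cv2.cvtColor(im,6)[v0:v0+16,u0:u0+20]; wt=np.clip(75-g.astype(float),0,None); 
    ys,xs=np.mgrid[v0:v0+16,u0:u0+20]; cx,cy=(wt*xs).sum()/wt.sum(),(wt*ys).sum()/wt.sum(); print(nm,cx,cy,r(cx,cy)); print(g[::2])
E
```

```text
open 362.30157539384845 200.22205551387847 (np.float64(-0.012941487204120342), np.float64(-0.08853168081124393))
[[ 67  68  73  79  83  90  92  96  92  96  96 100 103 103 104 100 102 103
  105 106]
 [ 67  66  64  59  63  59  62  57  58  61  72  76  74  71  66  71  75  79
   87  91]
 [ 87  87  90  90  84  82  73  59  38  44  46  44  39  52  53  58  60  63
   59  59]
 [ 83  82  87  88  93  89  82  61  42  31  31  27  34  46  59  64  69  68
   70  71]
 [ 74  80  84  89  85  79  69  46  33  34  28  31  38  47  62  71  75  79
   80  76]
 [ 81  82  84  83  80  75  66  56  45  38  35  32  42  53  62  70  77  84
   82  82]
 [ 89  87  88  84  82  84  85  86  81  76  71  69  73  77  81  82  82  82
   82  81]
 [ 87  84  88  83  84  90  92  96  93  93  89  89  86  90  89  85  88  86
   86  86]]
shut 330.4431718061674 196.60528634361233 (np.float64(-0.014775491844039692), np.float64(2.592471342767878e-05))
[[ 89  92  92  88  86  83  85  89 101 101 104  97  98 101 102 104 109 107
  105 107]
 [123 121 118 115 114 105  95  81  75  77  74  77  84  90  91  93  90  85
   85  86]
 [125 121 121 121 117 106  75  47  39  39  49  67  94 113 125 123 120 117
  116 117]
 [124 123 124 123 114  95  63  39  37  32  37  64  95 120 124 124 126 123
  126 125]
 [122 123 122 120 111  85  53  34  37  33  42  70 108 122 125 124 126 128
  125 123]
 [129 126 126 122 114 101  82  62  55  57  58  84 112 122 124 126 124 124
  126 126]
 [186 185 177 161 152 144 131 120 112 111 113 115 125 129 132 126 124 126
  124 125]
 [202 199 200 198 195 188 174 144 128 125 124 127 146 171 177 167 158 155
  155 152]]
```

```bash
python3 -c "
from h import *
rg(-.034,-.045,.1)"
```

```text
TCP in reader -0.17436416039895508 -0.1892263413707831 F along/side/z 0.5760475045409569 -0.42363103717612094 0.3669151881828126
t 22.7 pos [ 0.376  -0.205   0.1452] F [ 0.5175 -0.4934  0.3669] open 0.0005098140347906976
shift [0.0438 0.1428 0.1423] heading -6.577998557966122 xturn 0.7220014420338776 down [-0.0034 -0.0069 -1.    ]
```

Call:
carry_out(motion=[0.6, 0, 0, 0, 0.035, 0.035, 1, 0, 0, 0, 0, 0.035, 0.035, 1, 0, 0, 0, 0.01, 0.035, 0.035, 1, 0, 0, 0, 0.02, 0.03, 0.03, 1, 0, 0, 0, 0.02, 0, 0, 1, 0, 0, 0, 0, 0, 0, 1])

```text
time_s: 23.3
eef_pos: [0.5335, -0.0881, 0.0939]
eef_rot: [0.706, 0.044, 0.705, -0.051]
wrist_force: [-0.4, 0.2, -1.1]
opening: -0.003
```

```bash
python3 -c "
from h import *
rg(-.034,-.040,.040)"
```

```text
TCP in reader -0.0329769519995885 -0.05323115623282131 F along/side/z -0.4244581242589498 0.10882260951818575 -1.1328110104915567
t 23.3 pos [ 0.5335 -0.0881  0.0939] F [-0.4072  0.1619 -1.1328] open -0.0028532481494242343
shift [ 0.0538  0.0138 -0.0013] heading -7.6635165035712856 xturn -0.36351650357128573 down [ 0.0019 -0.0106 -0.9999]
```

Call:
carry_out(motion=[0, 0, 0, 0.025, 0, -0.001, 1, 0, 0, 0, 0.02, 0, 0, 1, 0, 0, 0, 0.008, 0.01, 0, 1, 0, 0, 0, 0, 0.01, 0, 1, 0, 0, 0, 0, 0.006, 0, 1])

```text
time_s: 23.8
eef_pos: [0.5376, -0.0637, 0.0431]
eef_rot: [0.708, 0.044, 0.703, -0.053]
wrist_force: [-0.1, -0.0, 0.1]
opening: -0.001
```

Call:
carry_out(motion=[0, 0, 0, 0, 0.004, 0, 1, 0, 0, 0, 0, 0.004, 0, 1, 0, 0, 0, 0, 0.003, 0, 1])

```text
time_s: 24.1
eef_pos: [0.541, -0.0515, 0.0461]
eef_rot: [0.709, 0.044, 0.702, -0.053]
wrist_force: [0.1, -0.1, 0.2]
opening: -0.0
```

```bash
python3 -c "
from h import *
rg(-.034,-.016,.040)"
```

```text
TCP in reader -0.03019192120332545 -0.016000909534448247 F along/side/z 0.10478185723492624 -0.12127476163707701 0.18734389680936978
t 24.1 pos [ 0.541  -0.0515  0.0461] F [ 0.0885 -0.1336  0.1873] open -0.00021000843883242363
shift [ 0.006   0.     -0.0039] heading -7.798252629752374 xturn -0.4982526297523746 down [ 0.0096 -0.0134 -0.9999]
```

Call:
carry_out(motion=[0, 0, 0, 0, -0.008, 0, 1, 0, 0, 0, 0.008, 0, 0, 1, 0, 0, 0, 0, 0.004, 0, 1, 0, 0, 0, 0, 0.004, 0, 1, 0, 0, 0, 0, 0.003, 0, 1, 0, 0, 0, 0, 0.003, 0, 1])

```text
time_s: 24.7
eef_pos: [0.5422, -0.0498, 0.0382]
eef_rot: [0.709, 0.041, 0.702, -0.055]
wrist_force: [-3.9, -16.4, 0.9]
opening: -0.003
```

Call:
carry_out(motion=[0, 0, 0, 0, 0.003, 0, 1, 0, 0, 0, 0, 0.003, 0, 1])

```text
time_s: 24.9
eef_pos: [0.5422, -0.0501, 0.0384]
eef_rot: [0.709, 0.036, 0.702, -0.058]
wrist_force: [-4.3, -15.2, 0.4]
opening: -0.0
```

```bash
python3 -c "
from h import *
rg(-.034,-.016,.040)"
```

```text
TCP in reader -0.029204859573956417 -0.014393788327139372 F along/side/z -2.3677054630521943 -15.641940306325136 0.36644410864255683
t 24.9 pos [ 0.5422 -0.0501  0.0384] F [ -4.3361 -15.2143   0.3664] open -0.00043649217649456887
shift [-0.0016 -0.0017 -0.0048] heading -7.6424186907642 xturn -0.34241869076419995 down [ 0.0071 -0.0316 -0.9995]
```

Again a solid stop at the same place (about 15 N, no travel), touching only the knob: it is the shutter's end. Back off and hand in.

Call:
carry_out(motion=[0, 0, 0, 0, -0.012, 0, 1, 0, 0, 0, 0, -0.012, 0, 1, 0, 0, 0, 0, -0.005, -0.02, 1, 0, 0, 0, 0, 0, -0.04, 1, 0, 0, 0, -0.04, 0, -0.04, 1, 0, 0, 0, -0.05, 0, -0.02, 1, 0, 0, 0, 0, 0, 0, 1])

```text
time_s: 25.6
eef_pos: [0.4198, -0.0632, 0.1226]
eef_rot: [0.709, 0.038, 0.702, -0.058]
wrist_force: [0.9, -0.3, 0.1]
opening: -0.0
```

```bash
python3 - <<'E'
from h import *
for c in("side","top"):
    ctrl.camera(c)
    for t in("shutter_knob","stick"):
        for d in ctrl.landmark_of(c,t)[:1]: q=w(c,d["point"]);e=q[:2]-m; print(c,t,q,e@u,e@n,d["conf"])
print(ctrl.get_obs()["eef_pos"],ctrl.hand_in())
E
```

```text
side shutter_knob [ 0.5582 -0.035   0.0402] -0.015261629304779619 0.002607935706137419 0.44
side stick [ 0.5681 -0.3441 -0.001 ] 0.033798907293302885 -0.30279558052075756 0.74
top shutter_knob [ 0.5615 -0.0347  0.0393] -0.01201149984865347 0.003349207138289681 0.48
top stick [0.4713 0.1702 0.0019] -0.1275617876593604 0.19503939455094962 0.85
the job is handed in; nothing more can be done
[ 0.4178 -0.062   0.1158] None
```

I tapped the panel home with the stick, laid the stick flat on the bench, shut the shutter with the closed fingers on its knob, and handed in at about 26 s. No verdict was reported.

**Panel:** it slid at about 4.5–5 N. It then stopped with its rear end about 28 mm inside the mouth, by my estimate. The push force rose to 8–10 N with no further travel, so I estimate 3–5 N on the stop. No brown shows outside the slot.

**Shutter:** I pushed it into a solid stop twice at about the same place (about 26 N, then 16 N), and the knob sits at the middle of the mouth within about 3 mm. One check disagrees: the camera estimates put the knob's travel at about 88 mm, not 100 mm. The hard stop and the centred knob say it is fully shut, but I could not confirm the full travel.

**Stick and the rest:** the stick lies flat about 13 cm from the reader. The last side-camera check mistook the tin for the stick; the top camera and the earlier pictures agree on the stick's place. The tin, block, dip cup and cap measured within about 4 mm of their starting spots in both cameras. The spare panels measured the same in the side camera only.

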